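# Rap a jammed bush out of its sleeve

## Task

A flanged bush is jammed inside the steel sleeve with the brass neck that leans in the blue cradle. Clear the stray nut off the striking tray onto the bench, then take the sleeve by its neck and rap its mouth straight down on the tray until the bush comes out and is left standing on its wide flange on the tray, and put the empty sleeve back in its cradle. Leave the wash bottle and the two vials that stand between tray and cradle where they are.

Things in the scene. Friction and masses are not known exactly. Their poses are not given: they have to be found in the camera images.
- tray_floor (a point): Striking tray, fixed to the bench: pale metal plate 130 mm along x, 120 mm between its kerbs, top 14 mm above the bench, with a green kerb along each y side (10 mm wide, 10 mm above the plate); both x ends are open. The point is the centre of the plate's top; its x axis runs from open end to open end, z up.
- cradle_seat (a point): Fixed cradle: blue V trough and foot stop on a grey base plate 125 x 90 x 8 mm, 72 mm high. The point is where the centre of the sleeve's mouth is when the sleeve is home: 25 mm towards x from the plate's centre, 30 mm above the bench. The cradle's frame: z up, x is the way the mouth looks, level. Home, the sleeve leans 0.70 rad from vertical with its neck towards -x of this frame.
- cradle_neck (a point): Point of the cradle, 94 mm up the home axis from cradle_seat: where the middle of the neck is when the sleeve is home, 102 mm above the bench, clear of the trough, which ends 30 mm lower down the axis.
- sleeve_neck (a point): Middle of the sleeve's brass neck (30 mm diameter, 48 mm long, 94 mm from the mouth), to be gripped. Sleeve 0.25 kg: steel cup, outside 54 mm, inside 45 mm, 70 mm long, then the neck, 118 mm in all; open at the mouth, closed at the neck. Axes: z along the axis from mouth to neck.
- sleeve_mouth (a point): Centre of the sleeve's open mouth, level with its rim. Same axes as sleeve_neck. It starts in the cradle, mouth down at a slant.
- bush_center (a point): Middle (half-way up) of the grey flanged bush, 34 mm high, wide flange 42 mm, 0.09 kg; z from the wide flange up. It starts in the sleeve, flange towards the mouth and 16 mm in, held by four stiff rubber tabs. A slow touch does not free it; each firm rap (rim stopped dead from 0.2 to 0.4 m/s) folds the tabs further, and after 4 mm (2 to 10 raps) it drops onto the tray. Once out, do not lower the sleeve over it again.
- nut_center (a point): Middle of the stray steel hexagon nut on the tray, 24 mm across flats, 27 mm across corners, 19 mm high, lying flat at the start, loose.
- wash_bottle: White wash bottle with red cap and spout standing between tray and cradle, about 62 x 82 mm, 198 mm tall, loose; origin under its centre. (A second one far back is fixed.)
- vial_1: Vial with white cap, 27 mm diameter, 68 mm tall, standing between tray and cradle, loose; origin under its centre.
- vial_2: Vial with black cap, 27 mm diameter, 68 mm tall, standing between tray and cradle, loose; origin under its centre.

How it is judged:
By the outcome, as a careful person would: the job done as asked, in the order asked, and still so for the second after the job is handed in, with the robot touching nothing.
It also fails if it takes over 58 s, if anything falls off the work surface, if the arm or the gripper's body presses on something with over 40 N, if the wrist force passes 120 N, or if a joint passes its speed limit or range.

## Robot

A 6-joint arm with a two-finger parallel gripper is mounted at the origin on a cart in front of the work surface, level with it; the furniture and walls round the work are solid. World frame = base frame: x ahead of the robot, y to its left, z up, the work surface at z = 0. Lengths are in m, angles in rad, forces in N, time in s.
With the tool pointing down it reaches from about 0.25 to 0.775 m from the base axis. Payload 4 kg.
Tool frame: the origin (TCP) lies midway between the tips of the shut fingers; the grasp point (between the pads) lies 19 mm behind it; z points along the fingers, y is the line along which they close (so a half turn about z gives the same grasp; the last joint's range is limited). The gripper opens to 85 mm and grips with 20 to 120 N. Pads are 22 mm wide; open, the fingers measure 114 mm over their backs; the gripper's body (76 mm by 85 mm) begins 54 mm behind the grasp point. The pads swing forward as they close: fully open they stand 13 mm farther back than shut.
Start: joints at [1.051, 0.087, 1.371, -0, 1.684, -0.103], TCP at [0.223, 0.503, 0.202] pointing down, gripper open.
Joint ranges: [-3.1, 3.1], [-0.76, 2.03], [0.27, 2.55], [-1.08, 4.22], [0.17, 2.65], [-2.57, 2.57]. Speed limits (rad/s): [2.79, 2.79, 3.14, 3.14, 3.14, 3.14].

## Interface

Orientations are given as a unit quaternion [w, x, y, z].
In Python, from station import env, grab_frame, camera_params gives the robot as it stands.
- The arm moves only by the shell command python3 -m inch 'ROWS'. ROWS is JSON, a list of rows, each a list of 7 numbers: the turn, a rotation vector about the tool's x, y, z in degrees, then the shift along the tool's x, y, z in mm, then the closure, from -1 (fully open) to 1 (shut), so that 0 is half open. A call has 1 to 10 rows; each row shifts and turns the commanded pose from where the row before left it, along the tool's axes as they then stand; what a row does not reach is not made up. A row lasts 1/10 s, in which the tool goes at most 50 mm and 8.59 degrees, less where a joint would pass 70% of its speed; a pose out of reach is approached as far as the arm can. A call with a gripper value outside its range is refused whole. The fingers move at their own pace and stop on an object; the grip force is fixed at half the most. Time passes only in rows, so rows that do not move let the fingers close. It gives the time, the measured TCP pose, the force, the opening and the grip force at its end, in the units of the state.
- env.sense(): the state, without advancing time (a new reading comes with each control period).
- grab_frame(name): name is "scene" or "top"; returns the picture (384x512x3 uint8, red, green, blue); there is no depth.
- camera_params(name): a dict with "intrinsics" (3x3 intrinsics, pixels), "extrinsics" (4x4, takes a point from camera to world coordinates). Camera axes: x right, y up, looking along -z (the intrinsics and any distortion apply to the point x, -y, -z); pixel columns grow to the right and rows downward; lengths in m; the calibration is good to about 2 mm. A picture is of the moment at which its call begins. camera_params takes no time and is no camera call.
- env.finish_job(): hands the job in; it is judged then, once.
The state is a dict: "clock": time; "joints": joint angles; "qd": joint speeds; "tau": joint torques, N m; "position": TCP position; "ee_rot": TCP orientation; "contact_force": force on the tool from outside, world axes, zero at the start; "wrist_torque": the same for the moment, N m; "opening": finger opening in m; "gripper_force": force on a finger pad.
Only numpy, scipy, OpenCV 4.12 (cv2) and the standard library are available. Lean on these libraries where they do the work, as an engineer would, in place of code of your own. Each camera call takes 0.05 s, during which the arm holds its last target. There are 200 camera calls.

## Working session

There is one attempt and no reset: what is moved stays moved. The work goes in short steps, Python scripts to look and compute and a shell command to move; the robot and the scene stay as the last step left them, time stands still between calls to the robot, and variables do not carry over. Pictures are saved under pics/ and viewed, at most 10 in all, crops included, and the job is handed in when it is done.

```bash
mkdir -p pics; python3 - <<'E'
from station import env, grab_frame, camera_params
import cv2,numpy as np
for n in("scene","top"):
    f=grab_frame(n); cv2.imwrite(f"pics/{n}0.png",f[:,:,::-1]); 
    p=camera_params(n); print({k:np.round(v,4).tolist() if not isinstance(v,str) else v for k,v in p.items()})
s=env.sense(); print(s)
a=[cv2.imread(f"pics/{n}0.png") for n in("scene","top")]
E
```

```text
{'intrinsics': [[467.3874, 0.0, 258.5429], [0.0, 467.3874, 190.4706], [0.0, 0.0, 1.0]], 'extrinsics': [[0.8675, 0.2813, -0.4103, 0.1436], [-0.4975, 0.4843, -0.7197, -0.7494], [-0.0037, 0.8285, 0.56, 0.6606], [0.0, 0.0, 0.0, 1.0]]}
{'intrinsics': [[374.6009, 0.0, 252.5265], [0.0, 374.6009, 190.5872], [0.0, 0.0, 1.0]], 'extrinsics': [[0.0019, 0.9947, -0.1029, 0.4647], [-0.9999, 0.0031, 0.0115, -0.0144], [0.0118, 0.1029, 0.9946, 0.9242], [0.0, 0.0, 0.0, 1.0]]}
{'clock': 0.1, 'joints': array([ 1.05091279e+00,  8.79231356e-02,  1.37216408e+00, -3.79234120e-06,
        1.68356951e+00, -1.03115066e-01]), 'qd': array([-1.99816506e-03, -9.59395839e-04, -4.97260213e-03, -9.70902813e-05,
        6.72424066e-04, -5.49217117e-04]), 'tau': array([ 2.13289903e-03, -3.53016579e+01, -3.14219177e+01, -1.00547177e-04,
        7.91467231e-03, -2.05170988e-05]), 'position': array([0.22239949, 0.50246497, 0.20070232]), 'ee_rot': array([-3.14510443e-04,  2.06879455e-01,  9.78365896e-01, -9.82945023e-04]), 'contact_force': array([-0.5101403 , -0.23824474,  0.14175687]), 'wrist_torque': array([ 0.02307452, -0.04803298,  0.01597931]), 'gripper_force': 0.0, 'opening': 0.0855215421604446}
```

View pics/scene0.png

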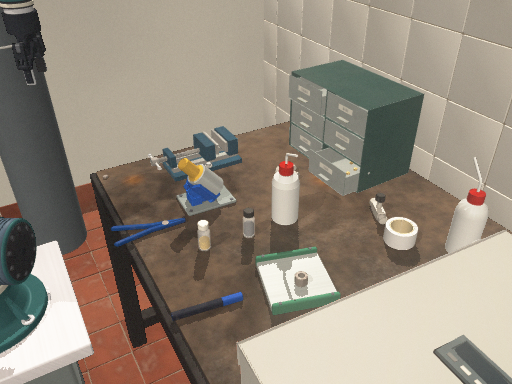

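View pics/top0.png

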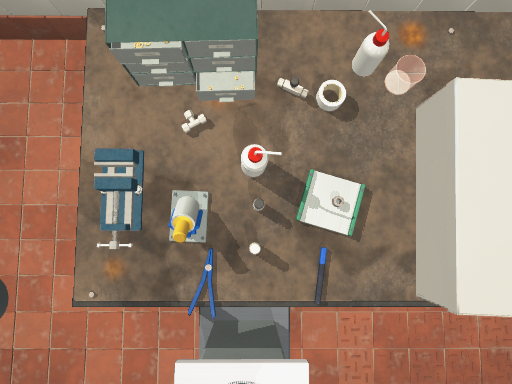

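The scene view shows the tray at (297,280) with the nut at (301,279), and the cradle at (205,190) with its brass neck at (190,170). In the top view the tray is at (331,202), nut (338,201), cradle plate (189,216), neck (180,227), bottle (254,160), black vial (258,204) and white vial (254,249).

```bash
cat > h.py <<'E'
import numpy as np,cv2
from station import env, grab_frame, camera_params
P={n:(np.array(camera_params(n)["intrinsics"]),np.array(camera_params(n)["extrinsics"])) for n in("scene","top")}
def ray(n,px):
    K,T=P[n]; d=np.linalg.inv(K)@[px[0],px[1],1]; d=T[:3,:3]@(d*[1,-1,-1]); return T[:3,3],d/np.linalg.norm(d)
def plane(n,px,z):
    o,d=ray(n,px); return o+d*(z-o[2])/d[2]
def proj(n,p):
    K,T=P[n]; c=T[:3,:3].T@(np.asarray(p)-T[:3,3]); c=K@(c*[1,-1,-1]); return c[:2]/c[2]
def tri(a,b):
    A=np.zeros((3,3));B=np.zeros(3)
    for n,px in(("scene",a),("top",b)):
        o,d=ray(n,px);M=np.eye(3)-np.outer(d,d);A+=M;B+=M@o
    x=np.linalg.solve(A,B);return x,np.linalg.norm(proj("top",x)-b)
def mask(im,lo,hi,roi):
    h=cv2.cvtColor(im,cv2.COLOR_RGB2HSV);m=cv2.inRange(h,lo,hi);r=np.zeros_like(m);x0,y0,x1,y1=roi;r[y0:y1,x0:x1]=m[y0:y1,x0:x1];return r
def blobs(m,amin=25):
    out=[]
    for c in cv2.findContours(m,cv2.RETR_EXTERNAL,cv2.CHAIN_APPROX_NONE)[0]:
        a=cv2.contourArea(c)
        if a>=amin: out.append((a,cv2.minAreaRect(c),c))
    return sorted(out,key=lambda t:-t[0])
def load(p): return cv2.imread(p)[:,:,::-1].copy()
E
python3 - <<'E'
from h import *
np.set_printoptions(precision=4,suppress=True)
s,t=load("pics/scene0.png"),load("pics/top0.png")
def show(l,im,lo,hi,roi,n,z=None):
    for a,r,c in blobs(mask(im,lo,hi,roi))[:3]:
        b=cv2.boxPoints(r); print(l,n,a,np.round(r[0],1),np.round(r[1],1),round(r[2],1), [plane(n,p,z)[:2].round(4).tolist() for p in b] if z is not None else '')
show('kerb',t,(60,80,40),(95,255,200),(290,160,370,245),'top',.024)
show('kerb',s,(60,80,40),(95,255,200),(245,240,350,320),'scene',.024)
show('neck',t,(15,120,100),(32,255,255),(160,180,215,250),'top')
show('neck',s,(15,120,100),(32,255,255),(165,150,215,200),'scene')
show('plate',t,(0,0,100),(180,60,215),(160,180,215,250),'top',.008)
show('blue',t,(100,120,60),(125,255,255),(160,180,215,250),'top')
show('redcap',t,(0,150,80),(8,255,255),(235,140,290,180),'top')
show('redcap',s,(0,150,80),(8,255,255),(270,150,310,180),'scene')
show('wcap',t,(0,0,170),(180,60,255),(240,235,270,262),'top',.068)
show('bcap',t,(0,0,0),(180,70,70),(250,195,262,212),'top',.068)
big=np.hstack([cv2.resize(t[170:260,155:285],None,fx=3,fy=4,interpolation=2),cv2.resize(t[160:250,290:375],None,fx=4,fy=4,interpolation=2)])
big2=cv2.resize(s[150:250,165:265],None,fx=5,fy=5,interpolation=2)
cv2.imwrite("pics/c1.png",big[:,:,::-1]);cv2.imwrite("pics/c2.png",big2[:,:,::-1]);print(big.shape)
E
```

```text
kerb top 159.5 [356.3 209.6] [ 4.4 52.9] 14.9 [[0.4527, -0.252], [0.5761, -0.2882], [0.5733, -0.2985], [0.45, -0.2622]]
kerb top 148.5 [304.4 194.1] [ 4.1 52.5] 15.7 [[0.49, -0.1278], [0.6128, -0.1636], [0.6101, -0.1733], [0.4874, -0.1373]]
kerb scene 77.0 [306.4 298.4] [ 2.8 49.6] 79.0 [[0.4684, -0.2623], [0.558, -0.2877], [0.5548, -0.2935], [0.4658, -0.2681]]
kerb scene 75.5 [267.  256.7] [ 5.  22.9] 79.7 [[0.4867, -0.1333], [0.5325, -0.1455], [0.5262, -0.159], [0.4812, -0.1468]]
kerb scene 51.5 [297.9 251.2] [ 4.3 36.8] 80.5 [[0.5353, -0.1468], [0.6101, -0.1685], [0.6037, -0.1799], [0.5298, -0.1582]]
neck top 352.0 [182.5 229. ] [26. 19.] 90.0 
neck scene 313.0 [190.  167.5] [24.7 17.7] 45.0 
plate top 967.0 [188.5 215.7] [37.  51.2] 3.1 [[0.4381, 0.1778], [0.5626, 0.1741], [0.558, 0.0834], [0.4334, 0.0884]]
plate top 34.0 [171.  234.5] [13.  4.] 90.0 [[0.4676, 0.1776], [0.4676, 0.1679], [0.4363, 0.1672], [0.4363, 0.1769]]
blue top 91.0 [196.1 223.7] [ 7.2 29.9] 24.6 
redcap top 114.0 [255.1 154.4] [13.6 14.5] 18.4 
redcap scene 154.5 [285.5 168. ] [14. 13.] 90.0 
wcap top 77.0 [254.  247.5] [10. 11.] 0.0 [[0.4116, -0.0166], [0.4362, -0.0165], [0.4362, -0.0392], [0.4116, -0.0392]]
(360, 730, 3)
```

View pics/c1.png

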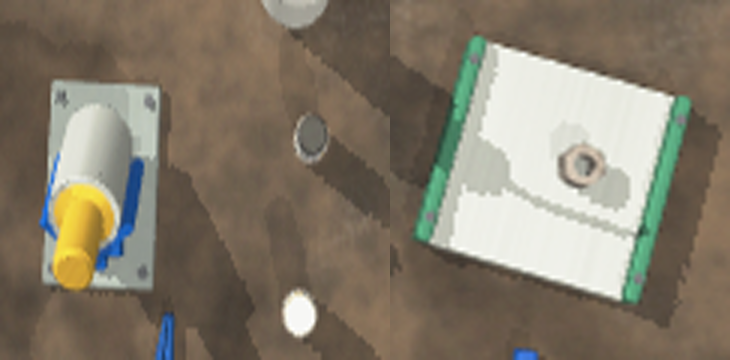

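View pics/c2.png

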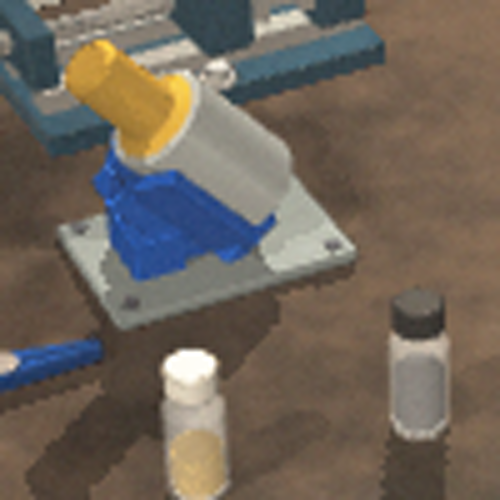

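The crops show the cradle plate corners in the top view near (172,190), (208,192), (206,242) and (169,241). The tray's outer corners are near (310,169), (365,184), (352,235) and (297,220). The nut is at (338,201) and the black vial at (259,204). The neck leans towards the robot.

```bash
cat >> h.py <<'E'
from scipy.spatial.transform import Rotation as Ro
def pose():
    s=env.sense();return np.array(s["position"]),Ro.from_quat(np.array(s["ee_rot"])[[1,2,3,0]])
def frame(z,y):
    z=np.array(z,float)/np.linalg.norm(z);y=np.array(y,float);y-=z*(y@z);y/=np.linalg.norm(y);return Ro.from_matrix(np.c_[np.cross(y,z),y,z])
def delta(p,R,half=True):
    p0,R0=pose()
    c=[R]+([R*Ro.from_euler('z',180,degrees=True)] if half else [])
    c=min(c,key=lambda r:(R0.inv()*r).magnitude())
    print("turn deg",(R0.inv()*c).as_rotvec(degrees=True).round(1),"| shift mm old axes",(R0.inv().apply(p-p0)*1e3).round(1),"new axes",(c.inv().apply(p-p0)*1e3).round(1))
E
python3 - <<'E'
from h import *
np.set_printoptions(precision=4,suppress=True)
s,t=load("pics/scene0.png"),load("pics/top0.png")
c=[plane("top",p,.008)[:2] for p in [(172.3,190),(208.3,191.75),(205.7,242.5),(169.3,240.75)]]
c=np.array(c);print("plate",c,c.mean(0)); ex=(c[0]+c[1]-c[2]-c[3]);ex/=np.linalg.norm(ex);print("ex",ex,np.degrees(np.arctan2(ex[1],ex[0])))
e3=np.r_[ex,0]; seat=np.r_[c.mean(0)+.025*ex,.03]; ax=-np.sin(.7)*e3+np.cos(.7)*np.array([0,0,1])
for d in(.07,.094,.118): print(d,seat+d*ax,proj("top",seat+d*ax),proj("scene",seat+d*ax))
print("neck end tri",tri((165+89/5,150+65/5),(155+73/3,170+268/4)))
k=[plane("top",p,.024)[:2] for p in [(310.5,169.25),(365.5,184.5),(351.75,235.5),(296.5,220)]];k=np.array(k);print("tray",k.mean(0),np.linalg.norm(k-np.roll(k,1,0),axis=1))
for n,im,roi in(("top",t,(325,190,350,212)),("scene",s,(288,265,316,292))):
    for a,r,cc in blobs(mask(im,(0,25,0),(30,255,215),roi),10)[:3]: print("nut",n,a,r, plane(n,r[0],.033))
print("nut t",plane("top",(338.25,201.25),.033))
print("redcap",tri((285.5,168),(255.1,154.4)),"bcap",plane("top",(258.7,204.5),.068),tri((165+418/5,150+297/5),(258.7,204.5)),"wcap",tri((165+190/5,150+358/5),(254.2,248.2)))
print(Ro.from_quat(np.array(env.sense()["ee_rot"])[[1,2,3,0]]).as_matrix())
E
```

```text
plate [[0.5604 0.1718]
 [0.5563 0.0836]
 [0.4328 0.0881]
 [0.4369 0.1761]] [0.4966 0.1299]
ex [ 0.9994 -0.0358] -2.0532371211205085
0.07 [0.4765 0.1307 0.0835] [183.0987 223.8972] [195.7531 172.6213]
0.094 [0.4611 0.1312 0.1019] [181.241  230.8968] [188.8409 167.5223]
0.118 [0.4456 0.1318 0.1203] [179.2906 238.2456] [181.7173 162.2674]
neck end tri (array([0.4482, 0.1323, 0.1173]), np.float64(0.0064715419499290295))
tray [ 0.5305 -0.2145] [0.1283 0.1383 0.1284 0.1371]
nut top 85.0 ((337.5, 201.0), (10.0, 11.0), 90.0) [ 0.5325 -0.228   0.033 ]
nut scene 186.0 ((300.5, 281.5), (13.0, 19.0), 0.0) [ 0.5205 -0.2444  0.033 ]
nut t [ 0.5319 -0.2298  0.033 ]
redcap (array([ 0.6232, -0.0284,  0.1352]), np.float64(0.510340874946216)) bcap [ 0.5213 -0.0385  0.068 ] (array([ 0.5225, -0.039 ,  0.0677]), np.float64(0.5513184680036388)) wcap (array([ 0.4222, -0.0283,  0.0669]), np.float64(0.002113342003135646))
[[-0.9144  0.4048 -0.001 ]
 [ 0.4048  0.9144 -0.0018]
 [ 0.0002 -0.0021 -1.    ]]
```

```bash
python3 -m inch '[[0,0,-7.6,0,0,-35,0],[0,0,0,0,0,-40,0],[0,0,0,-29,-36,0,0],[0,0,0,-29,-36,0,0],[0,0,0,-29,-36,0,0],[0,0,0,-29,-36,0,0],[0,0,0,-29,-36,0,0],[0,0,0,-29,-36,0,0],[0,0,0,-29,-36,0,0],[0,0,0,-29,-36,0,0]]'; python3 -m inch '[[0,0,0,-29,-36,0,0],[0,0,0,-29,-36,0,0],[0,0,0,-29,-36,0,0],[0,0,0,-29,-36,0,0],[0,0,0,-29,-36,0,0],[0,0,0,-29,-36,0,0],[0,0,0,-29,-36,0,0],[0,0,0,0,0,40,0],[0,0,0,0,0,40,0],[0,0,0,0,0,0,0]]'
python3 - <<'E'
from h import *
delta(np.array([.532,-.229,.10]),frame((0,0,-1),(.281,.96,0)))
f=grab_frame("scene");g=grab_frame("top");cv2.imwrite("pics/m1.png",np.hstack([f[180:384,200:400],g[130:334,270:470]])[:,:,::-1].repeat(2,0).repeat(2,1)[:,:800])
E
```

```text
clock: 1.1
position: [0.3647, 0.1597, 0.2765]
ee_rot: [-0.0, 0.141, 0.99, 0.0]
contact_force: [1.4, 0.3, -0.3]
opening: 0.0426
gripper_force: 0.0
clock: 2.1
position: [0.4837, -0.1358, 0.1877]
ee_rot: [-0.009, 0.142, 0.99, 0.002]
contact_force: [-1.0, 0.0, -1.4]
opening: 0.0425
gripper_force: 0.0
turn deg [ 0.1 -1.1 -0. ] | shift mm old axes [-74.1 -76.   86.2] new axes [-72.5 -75.9  87.7]
```

```bash
python3 -m inch '[[0,0,0,0,0,0,0],[0,0,0,-24,-25,0,0],[0,0,0,-24,-25,0,0],[0,0,0,-24,-25,30,0],[0,0,0,0,0,30,0],[0,0,0,0,0,0,0],[0,0,0,0,0,0,0]]'
python3 - <<'E'
from h import *
delta(np.array([.532,-.229,.016]),frame((0,0,-1),(.281,.96,0)))
f=grab_frame("scene");g=grab_frame("top");cv2.imwrite("pics/m2.png",np.hstack([f[180:384,200:400],g[130:334,270:470]])[:,:,::-1].repeat(2,0).repeat(2,1)[:,:800])
E
```

```text
clock: 2.9
position: [0.538, -0.2296, 0.1393]
ee_rot: [0.001, 0.141, 0.99, -0.0]
contact_force: [0.2, -0.5, 0.5]
opening: 0.0432
gripper_force: 0.0
turn deg [-0.   0.2  0.1] | shift mm old axes [  6.4  -1.  123.3] new axes [  6.   -1.1 123.3]
```

View pics/m2.png

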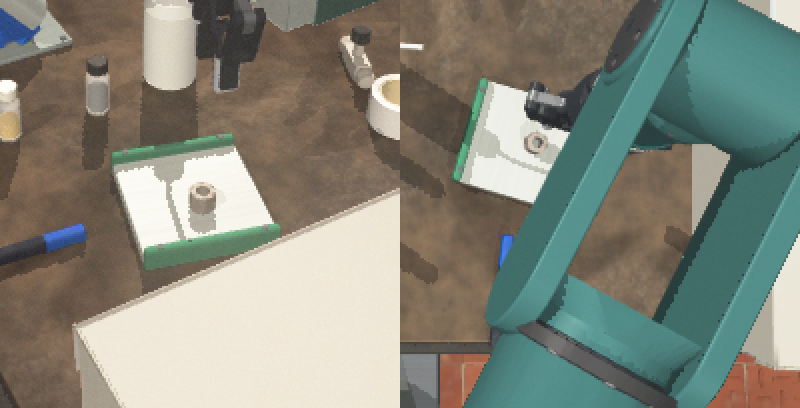

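The nut stands near the plate centre, at scene (301,276). The gripper is above it with its fingers astride.

```bash
python3 -c "
from h import *
print(tri((301.5,275.5),(338,201.1)))"; python3 -m inch '[[0,0,0,6,-1,20,0],[0,0,0,0,0,30,0],[0,0,0,0,0,30,0],[0,0,0,0,0,25,0],[0,0,0,0,0,17,0],[0,0,0,0,0,0,0],[0,0,0,0,0,0,0]]'; python3 -m inch '[[0,0,0,0,0,0,1],[0,0,0,0,0,0,1],[0,0,0,0,0,0,1],[0,0,0,0,0,0,1],[0,0,0,0,0,0,1],[0,0,0,0,0,0,1]]'
```

```text
(array([ 0.53260507, -0.22990553,  0.03015251]), np.float64(0.04794315237373495))
clock: 3.7
position: [0.5324, -0.2291, 0.0173]
ee_rot: [0.002, 0.141, 0.99, -0.001]
contact_force: [-0.3, 0.1, 0.9]
opening: 0.0425
gripper_force: 0.0
clock: 4.3
position: [0.5308, -0.2288, 0.0148]
ee_rot: [-0.0, 0.142, 0.99, 0.0]
contact_force: [-0.4, 0.7, 0.3]
opening: 0.0005
gripper_force: 0.0
```

```bash
python3 -m inch '[[0,0,0,0,0,-40,0],[0,0,0,0,0,-40,0],[0,0,0,0,0,0,0]]'
python3 - <<'E'
from h import *
f=grab_frame("scene");g=grab_frame("top");cv2.imwrite("pics/m3.png",np.hstack([f[180:384,200:400],g[130:334,270:470]])[:,:,::-1].repeat(2,0).repeat(2,1)[:,:800])
E
```

```text
clock: 4.6
position: [0.5349, -0.231, 0.1022]
ee_rot: [0.006, 0.142, 0.99, -0.002]
contact_force: [-0.3, -0.9, 0.8]
opening: 0.0424
gripper_force: 0.0
```

View pics/m3.png

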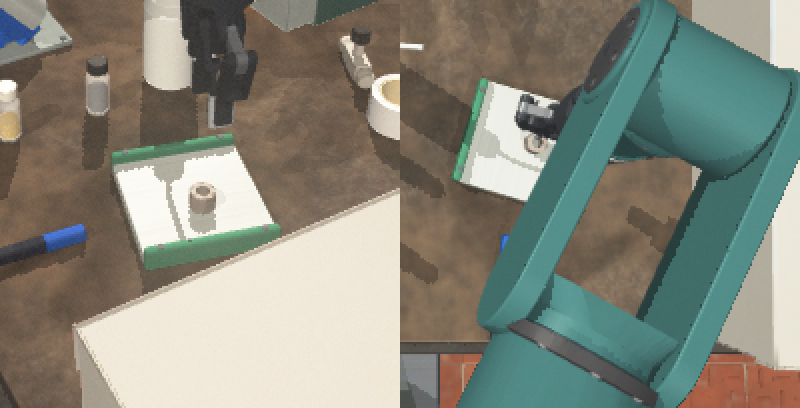

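The nut has not moved, still at scene (301,276). The fingertips appear at scene (309,237), so the hand sits well beside the nut. I'll compare this with the projected TCP.

```bash
python3 - <<'E'
from h import *
p,R=pose();print(p,proj("scene",p),proj("top",p),R.apply([0,0,1]),R.apply([0,1,0]))
y=R.apply([0,1,0]);print([proj(n,p+s*y*.021).round(1) for n in P for s in(1,-1)])
print(env.sense()["joints"])
# forced: where is seen tip if at height .102
print(tri((309,241),(336.5,184)))
for n in P: print(proj(n,(.5326,-.23,.03)))
E
```

```text
[ 0.53175034 -0.22929184  0.09637841] [302.5963327  248.99802193] [344.86913188 199.2038958 ] [ 0.00294013 -0.00147783 -0.99999459] [ 2.80382154e-01  9.59888272e-01 -5.94194633e-04]
[array([299.1, 241.7]), array([306.3, 256.6]), array([335.8, 196.5]), array([354. , 201.9])]
[-5.05089250e-01  1.91965448e-01  1.46364207e+00  1.29894158e-04
  1.48269703e+00 -1.79170549e+00]
(array([ 0.56332996, -0.21118354,  0.0895823 ]), np.float64(1.616539882031112))
[301.46228395 275.59994368]
[338.04648086 201.06457099]
```

```bash
python3 - <<'E'
from h import *
p,R=pose();y=R.apply([0,1,0]);z=R.apply([0,0,1]);o=[]
for n,(cx,cy) in(("scene",(305,245)),("top",(345,195))):
    f=grab_frame(n)[cy-50:cy+50,cx-50:cx+50].copy();f=cv2.resize(f,None,fx=4,fy=4,interpolation=cv2.INTER_CUBIC)
    for q,c in((p,(255,0,0)),(p+.021*y,(255,255,0)),(p-.021*y,(255,0,255)),(p-.1*z,(0,255,0)),(np.array([.5326,-.23,.033]),(0,0,255))):
        u=(proj(n,q)-[cx-50,cy-50])*4+2; cv2.circle(f,tuple(int(v) for v in u),4,c,2)
    o.append(f)
cv2.imwrite("pics/m4.png",np.hstack(o)[:,:,::-1]);print(p)
E
```

```text
[ 0.53175034 -0.22929184  0.09637841]
```

View pics/m4.png

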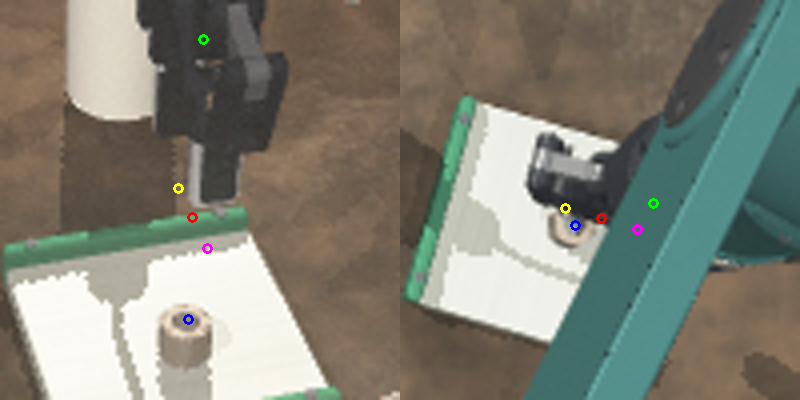

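Going by the marked pose, the fingertips sit higher in the scene picture than the reported TCP should put them. I'll check with a gentle touch of the shut fingers on the bare plate, 40 mm to the side of the nut.

```bash
python3 -m inch '[[0,0,0,0,40,0,1],[0,0,0,0,0,20,1],[0,0,0,0,0,20,1],[0,0,0,0,0,10,1],[0,0,0,0,0,0,1],[0,0,0,0,0,0,1]]'
python3 - <<'E'
from h import *
p,R=pose();print(p,env.sense()["contact_force"])
n="scene";f=grab_frame(n);u=proj(n,p);x,y=u.astype(int)
f=cv2.resize(f[y-60:y+40,x-50:x+50],None,fx=4,fy=4,interpolation=cv2.INTER_CUBIC);cv2.circle(f,tuple(int(v) for v in(u-[x-50,y-60])*4+2),4,(255,0,0),2)
n="top";g=grab_frame(n);u=proj(n,p);x,y=u.astype(int)
g=cv2.resize(g[y-60:y+40,x-50:x+50],None,fx=4,fy=4,interpolation=cv2.INTER_CUBIC);cv2.circle(g,tuple(int(v) for v in(u-[x-50,y-60])*4+2),4,(255,0,0),2)
cv2.imwrite("pics/m5.png",np.hstack([f,g])[:,:,::-1])
E
```

```text
clock: 5.4
position: [0.5418, -0.1905, 0.0444]
ee_rot: [-0.001, 0.142, 0.99, 0.0]
contact_force: [0.5, 1.1, 0.7]
opening: -0.0002
gripper_force: 0.0
[ 0.5418146  -0.19050888  0.04435084] [0.53393544 1.13689454 0.69152762]
```

View pics/m5.png

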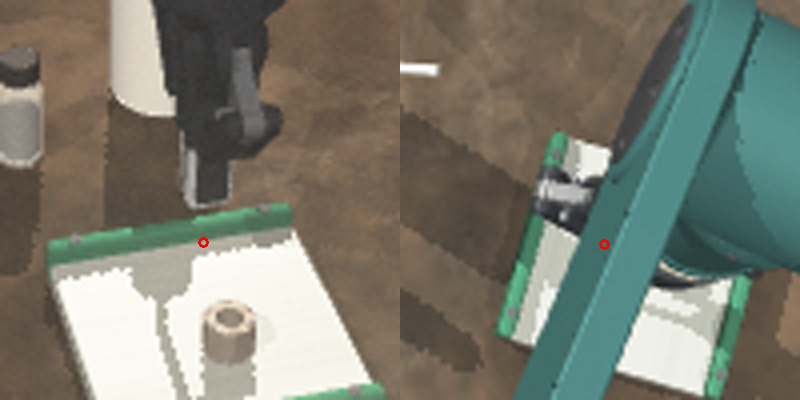

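The shut tips appear at about 9 px above the marked TCP (scene crop (208,205) against (203,242)), so there is an offset. I'll feel for the plate.

```bash
python3 -m inch '[[0,0,0,0,0,14,1],[0,0,0,0,0,6,1],[0,0,0,0,0,3,1],[0,0,0,0,0,0,1]]'; python3 -m inch '[[0,0,0,0,0,2,1],[0,0,0,0,0,2,1],[0,0,0,0,0,2,1],[0,0,0,0,0,0,1]]'; python3 -m inch '[[0,0,0,0,0,2,1],[0,0,0,0,0,0,1]]'; python3 - <<'E'
from h import *
print(env.sense()["contact_force"])
for n in("scene","top"):
    cv2.imwrite(f"pics/t_{n}.png",grab_frame(n)[:,:,::-1])
E
```

```text
clock: 5.9
position: [0.5414, -0.1901, 0.0208]
ee_rot: [-0.001, 0.142, 0.99, 0.0]
contact_force: [0.2, -0.4, -0.0]
opening: 0.0001
gripper_force: 0.0
clock: 6.3
position: [0.542, -0.1903, 0.0156]
ee_rot: [-0.0, 0.142, 0.99, 0.0]
contact_force: [-0.1, 0.7, -0.5]
opening: -0.0001
gripper_force: 0.0
clock: 6.5
position: [0.542, -0.1903, 0.0136]
ee_rot: [-0.0, 0.142, 0.99, 0.0]
contact_force: [-0.8, -0.1, 0.4]
opening: -0.0003
gripper_force: 0.0
[-0.75755978 -0.0784025   0.37832017]
```

```bash
python3 -m inch '[[0,0,0,0,0,2,1],[0,0,0,0,0,0,1]]' | grep -E "pos|contact"; python3 -m inch '[[0,0,0,0,0,2,1],[0,0,0,0,0,0,1]]'| grep -E "pos|contact"; python3 -c "
from h import *
import cv2
a=load('pics/t_scene.png');p,R=pose();print(p,proj('scene',p))
# lowest dark-ish tip pixels in the column band
g=cv2.cvtColor(a,cv2.COLOR_RGB2GRAY);np.set_printoptions(linewidth=200)
print(g[225:275:2,284:316:2])"
```

```text
position: [0.5419, -0.1903, 0.0115]
contact_force: [-0.4, -0.2, -0.6]
position: [0.5419, -0.1903, 0.0094]
contact_force: [-0.2, -0.7, 0.1]
[ 0.54187085 -0.1903273   0.00943882] [293.60272164 269.1821263 ]
[[ 75  57  61  51  58  58  58  63  67  90 107  60  56 111 105 102]
 [ 68  61  60  57  63  56  57  62  65 108 107  71  87 105 101 103]
 [ 70  61  54  63  59  56  56  61  57 106 109  83 100 104  98  98]
 [ 77  58  58  57  61  57  56  56  69 106 107 110 108 113 107  95]
 [ 81  77  57  60  58  61  55  55  70  97 109 109 115 120 115 104]
 [ 80  81  60  63  63  62  63  61  84  84 113 111  88 113 114 102]
 [ 83  81  67  68  64  66  70 106 110  79 108 106  80  65  73  99]
 [ 88  84  60  61  62  61  61  61  66  68 106 110 109  70  73 100]
 [ 88  85  89  66  68  63  68  64  67  74 103 105 108  67  64 105]
 [ 81  79  94  79  65  63  64  61  67  64  87  87  78  61  79 111]
 [ 81  76 106  91  66  64  65  64  64  63  73  62  62  98 108 108]
 [ 74  78 107 148 111  68  66  62  60  69  64  62 117 136 141 133]
 [ 73  79 108 155 116  68  63  67  85 150 131 127 119 101 106 103]
 [ 81  98 130 155 116  72  69  68  85 105 102  98  98  99 101  98]
 [110 117 132 160  96  67  71  70 111  99  99 100 101 120 131 145]
 [108 106 119 160  94  71  67  72 106 147 149 145 150 146 149 149]
 [110 139 154 161  97  74  70  72 128 154 154 151 157 150 238 239]
 [174 175 179 175 170 166 219 156 241 241 241 243 243 241 241 240]
 [172 173 174 176 250 251 252 251 243 242 241 241 241 240 240 239]
 [178 177 172 177 250 251 251 241 240 240 239 238 238 240 250 249]
 [175 173 170 173 250 250 250 250 250 250 250 250 249 248 249 248]
 [174 176 175 176 250 250 249 249 249 250 249 248 249 249 248 247]
 [176 175 177 248 250 250 251 250 249 249 249 248 247 248 247 248]
 [174 250 251 250 250 249 249 198 193 225 243 249 248 248 246 247]
 [173 248 249 249 249 249 134 135 135 147 211 161 248 248 247 247]]
```

```bash
for i in 1; do python3 -m inch '[[0,0,0,0,0,2,1],[0,0,0,0,0,2,1],[0,0,0,0,0,0,1]]' | grep -E "pos|contact";done; python3 -m inch '[[0,0,0,0,0,2,1],[0,0,0,0,0,0,1]]'| grep -E "pos|contact"; python3 -m inch '[[0,0,0,0,0,2,1],[0,0,0,0,0,0,1]]'| grep -E "pos|contact"
```

```text
position: [0.5418, -0.1903, 0.0053]
contact_force: [0.5, 0.1, -0.1]
position: [0.5419, -0.1903, 0.0035]
contact_force: [0.0, 0.1, 0.3]
position: [0.5419, -0.1903, 0.0015]
contact_force: [-0.2, 0.2, -0.2]
```

```bash
python3 -m inch '[[0,0,0,0,0,2,1],[0,0,0,0,0,0,1]]'| grep -E "pos|contact"; python3 -m inch '[[0,0,0,0,0,1,1],[0,0,0,0,0,0,1]]'| grep -E "pos|contact"; python3 -m inch '[[0,0,0,0,0,1,1],[0,0,0,0,0,0,1]]'| grep -E "pos|contact"
```

```text
position: [0.5419, -0.1903, -0.0005]
contact_force: [-0.0, 0.1, -0.2]
position: [0.542, -0.1904, -0.0014]
contact_force: [0.3, -0.0, 0.1]
position: [0.542, -0.1904, -0.0023]
contact_force: [0.5, -0.0, -0.2]
```

```bash
for i in 1; do python3 -m inch '[[0,0,0,0,0,1,1],[0,0,0,0,0,0,1]]'| grep -E "pos|contact"; python3 -m inch '[[0,0,0,0,0,1,1],[0,0,0,0,0,0,1]]'| grep -E "pos|contact"; python3 -m inch '[[0,0,0,0,0,1,1],[0,0,0,0,0,0,1]]'| grep -E "pos|contact"; python3 -m inch '[[0,0,0,0,0,1,1],[0,0,0,0,0,0,1]]'| grep -E "pos|contact"; python3 - <<'E'
from h import *
a=grab_frame('scene');g=cv2.cvtColor(a,cv2.COLOR_RGB2GRAY);np.set_printoptions(linewidth=200)
p,R=pose();print(p,proj('scene',p))
print(g[254:282:1,286:310:2])
cv2.imwrite("pics/t2.png",a[:,:,::-1])
E
done
```

```text
position: [0.542, -0.1904, -0.0034]
contact_force: [0.2, -0.3, 0.6]
position: [0.542, -0.1904, -0.0044]
contact_force: [-0.5, 0.5, -0.3]
position: [0.542, -0.1904, -0.0054]
contact_force: [-0.6, 0.1, 0.6]
position: [0.542, -0.1903, -0.0064]
contact_force: [0.5, -0.1, -0.5]
[ 0.54203364 -0.19039237 -0.0063023 ] [293.38858079 274.92372293]
[[111 134 134  71  68  64  64  61  64  64  61  99]
 [105 134 161  78  65  65  65  64  67  65  66 144]
 [110 133 161  92  68  66  65  69 103  99 145 151]
 [141 143 162  93  63  67  65 131 154 154 150 156]
 [178 121 160  94  66  68  68 129 240 240 241 241]
 [172 123 164  76  65  70  70 130 241 241 242 243]
 [179 124 169  74  72  69  69 157 244 242 241 241]
 [173 122 168  75  72  71  69 181 243 241 242 241]
 [173 133 168  77  70  71  71 179 240 241 241 241]
 [177 138 169  78  69  70  73 182 240 239 239 239]
 [176 178 170  75  74  73  73 206 240 240 240 239]
 [174 172 167  79  69  71  78 226 239 239 239 238]
 [176 175 170 120  94 117 207 241 239 238 239 239]
 [178 177 175 224 228 240 239 239 241 240 248 250]
 [170 173 179 249 240 239 242 239 250 249 249 248]
 [176 180 248 249 250 175 250 250 249 248 248 248]
 [179 250 181 250 179 174 248 248 249 249 249 248]
 [251 185 176 176 174 175 139 193 224 244 249 249]
 [250 182 174 172 173 145 139 133 224 219 247 246]
 [249 179 173 173 173 130 132 134 147 213 160 248]
 [249 180 175 175 155 136 120 138 141 160 217 235]
 [249 175 173 174 154 144 118 142 142 123 223 236]
 [249 182 177 177 154 138 125 138 139 151 190 239]
 [249 183 175 174 137 136 146 138 141 222 173 234]
 [248 176 176 174 135 136 139 142 136 216 154 233]
 [248 183 177 178 140 138 143 140 142 144 119 234]
 [175 182 179 177 137 139 141 145 140 123 123 235]
 [178 180 175 175 137 139 140 142 134 125 124 234]]
```

```bash
for i in 1; do python3 -m inch '[[0,0,0,0,0,1,1],[0,0,0,0,0,0,1]]'| grep -E "pos|contact"; python3 -m inch '[[0,0,0,0,0,1,1],[0,0,0,0,0,0,1]]'| grep -E "pos|contact"; python3 -m inch '[[0,0,0,0,0,1,1],[0,0,0,0,0,0,1]]'| grep -E "pos|contact"; python3 - <<'E'
from h import *
p,R=pose();print(p,proj('scene',p))
o,d=ray('scene',(295.5,266.5))
for z in (.014,.018,.022,.026):print(plane('scene',(295.5,266.5),z))
s=load('pics/scene0.png');
E
done
```

```text
position: [0.542, -0.1904, -0.0074]
contact_force: [0.1, 0.9, -0.3]
position: [0.542, -0.1903, -0.0084]
contact_force: [-0.1, 0.4, -1.1]
position: [0.542, -0.1904, -0.0094]
contact_force: [0.3, 0.5, 0.3]
[ 0.54197612 -0.19035187 -0.00937677] [293.29553567 276.03208808]
[ 0.54655478 -0.18975189  0.014     ]
[ 0.54406196 -0.19321392  0.018     ]
[ 0.54156914 -0.19667596  0.022     ]
[ 0.53907632 -0.20013799  0.026     ]
```

```bash
python3 -m inch '[[0,0,0,0,0,1,1],[0,0,0,0,0,0,1]]'| grep -E "pos|contact"; python3 -m inch '[[0,0,0,0,0,1,1],[0,0,0,0,0,0,1]]'| grep -E "pos|contact"; python3 -m inch '[[0,0,0,0,0,1,1],[0,0,0,0,0,0,1]]'| grep -E "pos|contact";  python3 -m inch '[[0,0,0,0,0,1,1],[0,0,0,0,0,0,1]]'| grep -E "pos|contact"
```

```text
position: [0.542, -0.1904, -0.0104]
contact_force: [-0.2, -0.5, 0.5]
position: [0.542, -0.1904, -0.0114]
contact_force: [-0.4, -0.2, -0.4]
position: [0.542, -0.1904, -0.0124]
contact_force: [-0.5, -0.1, -0.5]
position: [0.542, -0.1904, -0.0134]
contact_force: [0.3, -0.6, 0.2]
```

```bash
python3 -m inch '[[0,0,0,0,0,1,1],[0,0,0,0,0,1,1]]'| grep -E "pos|contact"; python3 -m inch '[[0,0,0,0,0,1,1],[0,0,0,0,0,1,1]]'| grep -E "pos|contact"; python3 - <<'E'
from h import *
a=grab_frame('scene');g=cv2.cvtColor(a,cv2.COLOR_RGB2GRAY);np.set_printoptions(linewidth=200)
p,R=pose();print(p,proj('scene',p),env.sense()['clock'])
print(g[262:280:1,284:310:2])
cv2.imwrite("pics/t3.png",a[:,:,::-1])
E
```

```text
position: [0.5422, -0.1904, -0.0152]
contact_force: [0.4, -0.1, 0.3]
position: [0.5422, -0.1904, -0.0154]
contact_force: [-5.6, 2.5, 12.0]
[ 0.54218153 -0.19043806 -0.01543376] [293.2904987  278.19815804] 11.0
[[176 176 125 167  75  74  74  72 176 241 242 240 240]
 [177 177 124 169  82  74  69  68 180 241 240 238 240]
 [173 176 121 169  75  73  71  72 178 241 240 241 239]
 [175 173 123 168  76  75  72  76 181 241 239 240 238]
 [174 174 139 170  76  75  66  73 205 237 239 238 239]
 [175 173 113 168  75  73  76  72 200 240 240 239 239]
 [176 173 176 172  74  71  72  70 224 240 249 239 238]
 [176 175 175 171  82  73  90 113 239 238 248 248 249]
 [175 180 182 173 144 153 151 145 236 248 249 249 248]
 [176 251 183 177 172 176 172 143 123 224 243 249 249]
 [173 250 176 175 174 175 146 139 133 224 220 247 248]
 [173 248 180 173 175 174 129 135 134 148 211 162 247]
 [171 248 180 175 178 156 139 120 139 143 158 217 236]
 [173 250 174 173 173 157 141 113 142 142 120 224 234]
 [175 249 182 174 175 157 136 124 137 143 153 188 237]
 [178 249 181 175 174 137 133 141 136 144 221 173 235]
 [176 248 179 173 173 137 134 135 144 138 215 150 232]
 [176 248 179 177 179 137 139 145 137 141 144 120 235]]
```

The shut tips touch the plate at reported z = -0.015, so the real tips lie about 29 mm above the reported TCP when the tool points down. I'll go back to the nut with that correction.

```bash
python3 -m inch '[[0,0,0,0,0,-40,0],[0,0,0,0,0,-10,0],[0,0,0,-2,-40,0,0],[0,0,0,0,0,0,0],[0,0,0,0,0,20,0],[0,0,0,0,0,18,0],[0,0,0,0,0,10,0],[0,0,0,0,0,5,0],[0,0,0,0,0,0,0]]' | grep -E "pos|contact"; python3 -m inch '[[0,0,0,0,0,0,1],[0,0,0,0,0,0,1],[0,0,0,0,0,0,1],[0,0,0,0,0,0,1]]'; python3 - <<'E'
from h import *
a=np.array([.2224,.5025,.2007]);print(proj('scene',a),proj('scene',a+[0,0,.029]))
g=cv2.cvtColor(load('pics/scene0.png'),cv2.COLOR_RGB2GRAY);np.set_printoptions(linewidth=220)
print(g[60:100:2,14:54:2])
E
```

```text
position: [0.5318, -0.2287, -0.0174]
contact_force: [-8.8, 4.3, 15.0]
clock: 12.3
position: [0.5353, -0.2301, -0.0154]
ee_rot: [0.003, 0.141, 0.99, -0.001]
contact_force: [-4.3, 3.0, 16.4]
opening: 0.0239
gripper_force: 60.7
[41.61760355 93.37369825] [38.57529741 82.47164876]
[[ 69  46  29  60  34  46  27  39  43  31  59  46  40  45  46  84 161 163 165 167]
 [ 73  49  35  59  29  66  41  30  38  26  54  40  45  45  43  75 165 165 165 165]
 [ 71  48  39  41  30  66  43  28  41  24  59  41  43  43  46  42 162 165 161 165]
 [ 73  72  40  57  63  59  50  47  40  28  59  31  45  43  45  45 160 167 165 164]
 [ 77  72  46  43  43  46  43  27  39  31  57  57  45  49  45  47  90 163 165 165]
 [ 73  71  70  72  66  29  32  33  57 128  61  57  46  48  42  41  72 164 166 166]
 [ 75  69  67  69  70  48  40  42  33 142  59  59  57  60  63 162 163 164 166 166]
 [ 75  73  73  67  66 100  41  39  35 140  63  64  58  56  59 116 164 163 165 164]
 [ 73  73  71  72  68  84  48  42  42 112  98  61  62  55  59  67 165 166 161 167]
 [ 73  71  69  72  73  67  49  46  48  55 125  62  56  58  58  62 161 165 162 165]
 [ 78  73  73  71  71  68  43  43  42  40 141  67  61  61  57  61 164 164 165 165]
 [ 78  75  75  71  69  70 120  41  42  43 140  70  60  59  58  59 115 165 164 164]
 [ 78  75  80  71  75  69  68 158 142 141 142  65  57  57  58  58  65 165 165 164]
 [ 80  73  76  72  73  69  67  68  68  66  64  63  64  59  58  58  59 162 165 166]
 [ 77  75  75  72  72  73  72  70  69  67  62  63  59  59  55  56  61 139 169 164]
 [ 80  74  76  73  74  71  71  67  69  67  66  63  63  60  59  57  59 112 164 167]
 [ 77  77  75  72  72  70  68  70  63  65  63  64  60  59  58  62  59  65 164 166]
 [ 78  74  75  74  72  72  68  67  68  65  65  62  64  60  59  57  53  62 163 166]
 [ 78  76  75  78  74  72  72  66  67  65  68  64  60  63  56  58  60  61 117 164]
 [ 79  79  78  78  79  71  73  73  69  65  66  64  68  61  62  58  57  58  67 166]]
```

The nut is gripped across its flats (24 mm opening). I'll carry it off the far open end and set it on the bench.

```bash
python3 -m inch '[[0,0,0,0,0,-30,1],[0,0,0,0,0,-20,1],[0,0,0,-35,4,0,1],[0,0,0,-35,5,0,1],[0,0,0,-35,5,0,1],[0,0,0,0,0,0,1],[0,0,0,0,0,0,1]]'; python3 -m inch '[[0,0,0,0,0,25,1],[0,0,0,0,0,20,1],[0,0,0,0,0,10,1],[0,0,0,0,0,6,1],[0,0,0,0,0,0,1],[0,0,0,0,0,0,1]]'
```

```text
clock: 13.0
position: [0.6374, -0.2448, 0.0285]
ee_rot: [-0.001, 0.141, 0.99, 0.0]
contact_force: [0.6, 1.0, -1.3]
opening: 0.0235
gripper_force: 58.8
clock: 13.6
position: [0.637, -0.2453, -0.0293]
ee_rot: [0.0, 0.142, 0.99, -0.0]
contact_force: [-4.8, 2.5, 5.6]
opening: 0.0234
gripper_force: 62.0
```

```bash
python3 -m inch '[[0,0,0,0,0,0,0],[0,0,0,0,0,0,0],[0,0,0,0,0,-30,0],[0,0,0,0,0,-50,0],[0,0,0,0,0,-50,0],[0,0,0,0,0,-50,0],[0,0,0,0,0,-50,0],[0,0,0,0,0,-20,0],[0,0,0,0,0,0,0]]'; python3 - <<'E'
from h import *
c=np.array([.4966,.1299]);ex=np.array([.9994,-.0358,0]);ax=-np.sin(.7)*ex+np.cos(.7)*np.array([0,0,1])
neck=np.r_[c+.025*ex[:2],.03]+.094*ax
R=frame(-ax,np.cross([0,0,1],ex))
print(neck,-ax)
delta(np.array([.36,.135,.22]),R)
for k in(.1,0):
  tip=neck-.019*ax+k*ax; delta(tip-.029*ax,R)
f=grab_frame("scene");cv2.imwrite("pics/n1.png",f[:,:,::-1])
for a,r,cc in blobs(mask(f,(0,25,0),(30,255,215),(300,225,345,270)),20)[:3]: print("?",a,r[0],r[1])
E
```

```text
clock: 14.5
position: [0.6396, -0.2464, 0.2251]
ee_rot: [0.005, 0.142, 0.99, -0.002]
contact_force: [0.8, -0.4, 0.5]
opening: 0.043
gripper_force: 0.0
[0.46106487 0.13117292 0.10189517] [ 0.64383116 -0.02306299 -0.76484219]
turn deg [ -5.2 -39.3 -13.6] | shift mm old axes [375.4 287.7   0.4] new axes [ 227.5  371.1 -184.9]
turn deg [ -5.2 -39.3 -13.6] | shift mm old axes [310.6 304.3  79.4] new axes [226.2 370.9 -81.4]
turn deg [ -5.2 -39.3 -13.6] | shift mm old axes [249.1 320.3 156.6] new axes [226.2 370.9  18.6]
? 1479.0 (322.0, 247.0) (44.0, 44.0)
```

```bash
python3 -m inch '[[0,0,0,34,26,0,0],[0,0,0,34,26,0,0],[0,0,0,34,26,0,0],[0,0,0,34,26,0,0],[0,0,0,34,26,0,0],[0,0,0,34,26,0,0],[0,0,0,34,26,0,0],[0,0,0,34,26,0,0],[0,0,0,34,26,0,0],[0,0,0,34,26,0,0]]'; python3 -m inch '[[0,0,0,34,27,0,0],[-0.8,-5.6,-2,0,0,0,0],[-0.8,-5.6,-2,0,0,0,0],[-0.8,-5.6,-2,0,0,0,0],[-0.8,-5.6,-2,0,0,0,0],[-0.8,-5.6,-2,0,0,0,0],[-0.8,-5.6,-2,0,0,0,-0.2],[-0.5,-5.6,-1.6,0,0,0,-0.2],[0,0,0,0,0,0,-0.2],[0,0,0,0,0,0,-0.2]]'; python3 - <<'E'
from h import *
c=np.array([.4966,.1299]);ex=np.array([.9994,-.0358,0]);ax=-np.sin(.7)*ex+np.cos(.7)*np.array([0,0,1])
neck=np.r_[c+.025*ex[:2],.03]+.094*ax
R=frame(-ax,np.cross([0,0,1],ex))
for k in(.1,0):
  tip=neck-.019*ax+k*ax; delta(tip-.029*ax,R)
p,R0=pose();z=R0.apply([0,0,1]);o=[]
for n in("scene","top"):
    f=grab_frame(n);A,B=proj(n,p-.029*z),proj(n,p+[0,0,.029]);print(n,A,B)
    x,y=((A+B)/2).astype(int);x,y=max(x,60),max(y,60);f=cv2.resize(f[y-60:y+60,x-60:x+60],None,fx=3.3,fy=3.3,interpolation=cv2.INTER_CUBIC)
    for q,cl in((A,(255,0,0)),(B,(255,255,0))):cv2.circle(f,tuple(int(v) for v in(q-[x-60,y-60]+.5)*3.3),3,cl,1)
    o.append(f)
cv2.imwrite("pics/m6.png",np.hstack(o)[:,:,::-1])
E
```

```text
clock: 15.55
position: [0.3816, 0.1005, 0.2156]
ee_rot: [-0.002, 0.142, 0.99, -0.0]
contact_force: [-0.4, 0.7, 1.0]
opening: 0.0424
gripper_force: 0.0
clock: 16.55
position: [0.3666, 0.1439, 0.2164]
ee_rot: [0.333, 0.018, 0.943, -0.006]
contact_force: [0.1, -0.4, -0.0]
opening: 0.0511
gripper_force: 0.0
turn deg [-0.1 -1.2 -0.2] | shift mm old axes [-0.8 -9.2 96.7] new axes [ 1.3 -9.3 96.7]
turn deg [-0.1 -1.2 -0.2] | shift mm old axes [ -2.9  -9.1 196.7] new axes [  1.3  -9.3 196.7]
scene [129.78155104 121.95174771] [138.01263887 117.30432991]
top [158.71057415 294.73922497] [158.52309841 284.85448898]
```

View pics/m6.png

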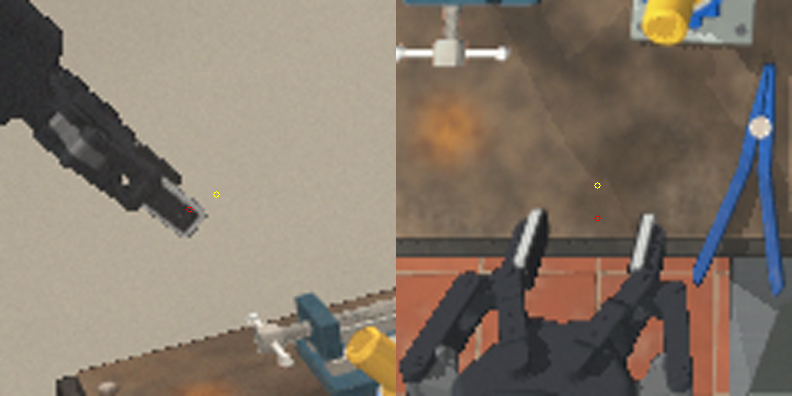

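The fingertips match the offset taken along the tool axis (red mark; top-crop tips at (537,210) and (650,215)). I'll approach the neck along its axis.

```bash
python3 -m inch '[[0,-1.2,0,1,-5,20,-0.2],[0,0,0,0,-5,30,-0.2],[0,0,0,0,0,40,-0.2],[0,0,0,0,0,30,-0.2],[0,0,0,0,0,0,-0.2],[0,0,0,0,0,0,-0.2]]'|grep -E "pos|contact"; python3 - <<'E'
from h import *
c=np.array([.4966,.1299]);ex=np.array([.9994,-.0358,0]);ax=-np.sin(.7)*ex+np.cos(.7)*np.array([0,0,1])
neck=np.r_[c+.025*ex[:2],.03]+.094*ax
R=frame(-ax,np.cross([0,0,1],ex))
delta(neck-.048*ax,R)
E
```

```text
position: [0.4443, 0.1301, 0.1269]
contact_force: [0.2, -0.7, 0.4]
turn deg [-0.1  0.2 -0.4] | shift mm old axes [ 3.6  1.9 77.9] new axes [ 3.3  1.7 77.9]
```

```bash
python3 -m inch '[[0,0,0,3,1,10,-0.2],[0,0,0,0,0,25,-0.2],[0,0,0,0,0,20,-0.2],[0,0,0,0,0,12,-0.2],[0,0,0,0,0,7,-0.2],[0,0,0,0,0,0,-0.2],[0,0,0,0,0,0,-0.2]]'|grep -E "pos|contact";python3 -m inch '[[0,0,0,0,0,0,1],[0,0,0,0,0,0,1],[0,0,0,0,0,0,1],[0,0,0,0,0,0,1],[0,0,0,0,0,0,1]]';python3 - <<'E'
from h import *
c=np.array([.4966,.1299]);ex=np.array([.9994,-.0358,0]);ax=-np.sin(.7)*ex+np.cos(.7)*np.array([0,0,1])
neck=np.r_[c+.025*ex[:2],.03]+.094*ax
R=frame(-ax,np.cross([0,0,1],ex))
delta(neck-.048*ax,R)
print(env.sense()["wrist_torque"])
E
```

```text
position: [0.4897, 0.1308, 0.0693]
contact_force: [0.2, -0.3, 1.0]
clock: 18.45
position: [0.4898, 0.131, 0.0697]
ee_rot: [0.346, 0.019, 0.938, -0.005]
contact_force: [-6.4, 2.0, 6.8]
opening: 0.0289
gripper_force: 58.6
turn deg [ 0.   0.4 -0.3] | shift mm old axes [ 1.3 -0.9  4.8] new axes [ 1.3 -0.9  4.9]
[0.16067303 0.57330858 0.08195071]
```

The neck is gripped (28.9 mm). I'll draw the sleeve back out along its axis, raise it and turn it upright.

```bash
python3 -m inch '[[0,0,0,0,0,-10,1],[0,0,0,0,0,-25,1],[0,0,0,0,0,-35,1],[0,0,0,0,0,-40,1],[0,0,0,0,0,-40,1],[0,0,0,0,0,-20,1],[0,0,0,0,0,0,1]]'; python3 - <<'E'
from h import *
delta(np.array([.45,.10,.30]),frame((0,0,-1),(.036,.999,0)))
s=env.sense();print(s["joints"],s["contact_force"])
E
```

```text
clock: 19.15
position: [0.38, 0.1365, 0.198]
ee_rot: [0.344, 0.019, 0.939, -0.006]
contact_force: [0.9, -0.2, -3.5]
opening: 0.029
gripper_force: 61.5
turn deg [ 0.1 40.3 -0.2] | shift mm old axes [-120.5  -33.5  -31.8] new axes [ -71.3  -34.  -102. ]
[ 0.49008786 -0.75635162  2.14952806 -0.36480383  1.14279208 -0.99244882] [ 0.87721403 -0.21716336 -3.48932791]
```

```bash
python3 -m inch '[[0,8,0,0,0,0,1],[0,8,0,0,0,0,1],[0,8,0,0,0,0,1],[0,8,0,0,0,0,1],[0,8.3,0,0,0,0,1],[0,0,0,-35,-17,-50,1],[0,0,0,-36,-17,-50,1],[0,0,0,0,0,0,1],[0,0,0,0,0,0,1]]'; python3 - <<'E'
from h import *
R=frame((0,0,-1),(.036,.999,0))
delta(np.array([.5305,-.2145,.30]),R)
s=env.sense();print(s["joints"],s["contact_force"])
E
```

```text
clock: 20.05
position: [0.4358, 0.1057, 0.2752]
ee_rot: [-0.001, 0.022, 1.0, 0.001]
contact_force: [-0.5, 0.9, -5.1]
opening: 0.0284
gripper_force: 61.5
turn deg [ 0.1 -0.1 -0.4] | shift mm old axes [-108.4 -315.8  -25.6] new axes [-106.2 -316.6  -24.8]
[ 0.10973582 -0.14257983  1.45087844  0.00220095  1.83402477 -1.41741185] [-0.53437492  0.89093095 -5.11439344]
```

```bash
python3 -m inch '[[0,0,0,-12,-35,-3,1],[0,0,0,-12,-35,-3,1],[0,0,0,-12,-35,-3,1],[0,0,0,-12,-35,-3,1],[0,0,0,-12,-35,-3,1],[0,0,0,-12,-35,-3,1],[0,0,0,-12,-35,-3,1],[0,0,0,-12,-35,-3,1],[0,0,0,-11,-36,0,1],[0,0,0,0,0,0,1]]'|grep pos; python3 -m inch '[[0,0,0,0,0,40,1],[0,0,0,0,0,40,1],[0,0,0,0,0,40,1],[0,0,0,0,0,40,1],[0,0,0,0,0,0,1],[0,0,0,0,0,0,1]]'; python3 - <<'E'
from h import *
R=frame((0,0,-1),(.036,.999,0))
delta(np.array([.5305,-.2145,.065]),R)
f=grab_frame("scene");cv2.imwrite("pics/r0.png",f[:,:,::-1]); p,_=pose()
for h in(-.051,.019,.067): print(h,proj("scene",p+[0,0,h]))
np.set_printoptions(linewidth=220)
g=cv2.cvtColor(f,cv2.COLOR_RGB2GRAY);print(g[215:275:3,270:320:3])
E
```

```text
position: [0.5283, -0.2171, 0.2949]
clock: 21.65
position: [0.5279, -0.2118, 0.1381]
ee_rot: [-0.002, 0.02, 1.0, 0.002]
contact_force: [0.2, 0.2, -2.7]
opening: 0.0284
gripper_force: 61.9
turn deg [ 0.2 -0.2 -0.2] | shift mm old axes [-3.  -2.8 73.1] new axes [-2.7 -2.6 73.1]
-0.051 [296.51065881 246.88993512]
0.019 [298.16674984 216.71313194]
0.067 [299.39639096 194.30697354]
[[116 184 201 208 215 228 136 154 163 146 127  57  59  96 122 111 111]
 [114 187 202 209 253 212 148 156 159 148 106  56  98 226 119 110 100]
 [ 96  86 200 208 204 215 172 172 165 159 146 141 181 232 121 107  98]
 [107  81  78 148 144 203 172 177 178 176 172 167 229 222 102 103 103]
 [111  85  85  81 144 157 168 176 168 172 172 169 151 133 100 100 100]
 [107  87  88  85 147 161 175 173 176 179 171 163 156 131  98 103 101]
 [104  80  84  81 147 163 174 173 177 176 171 162 157 129 113 108 112]
 [111  84  83  82 151 165 177 174 176 176 167 158 154 130 106 103 116]
 [ 79  82  82  81 152 167 174 176 176 179 168 155 149 129 110 112 114]
 [ 79  80  76  81 153 168 173 175 178 180 166 159 148 126 118 113 109]
 [ 82  76  74  80 156 168 174 174 178 175 168 154 146 121 115 118 109]
 [ 74  78  75  74 157 170 175 172 177 173 165 156 145 123 123 116 113]
 [ 78  81  75  76 157 170 176 176 179 170 165 155 138 100  97  97 104]
 [145 141 139 107 115 168 176 174 173 170 161 156 140 142 145 140 120]
 [105 106 106 106 106 122 168 172 174 166 161 147 147 142 233 235 236]
 [149 171 169 167 168 169 168 169 247 248 248 239 237 235 234 235 233]
 [172 248 247 169 171 172 169 172 249 248 247 236 233 234 233 234 232]
 [248 248 250 166 167 169 170 175 247 246 246 246 232 234 234 232 232]
 [248 247 248 182 171 170 174 246 246 247 247 245 245 245 232 231 232]
 [247 247 248 248 248 246 247 246 246 246 245 246 245 244 243 243 243]]
```

```bash
python3 -m inch '[[0,0,0,-3,-3,20,1],[0,0,0,0,0,20,1],[0,0,0,0,0,15,1],[0,0,0,0,0,4,1],[0,0,0,0,0,0,1]]'|grep -E "pos|contact"; python3 -m inch '[[0,0,0,0,0,2,1],[0,0,0,0,0,2,1]]'|grep -E "pos|contact";python3 -m inch '[[0,0,0,0,0,2,1],[0,0,0,0,0,2,1]]'|grep -E "pos|contact"
```

```text
position: [0.5326, -0.2164, 0.0814]
contact_force: [0.4, -0.1, -3.5]
position: [0.5332, -0.2167, 0.0781]
contact_force: [-0.7, -0.2, -4.2]
position: [0.5324, -0.2163, 0.0729]
contact_force: [0.6, 0.0, -3.4]
```

```bash
python3 -m inch '[[0,0,0,0,0,2,1],[0,0,0,0,0,1,1]]'|grep -E "pos|contact"; python3 -m inch '[[0,0,0,0,0,1,1],[0,0,0,0,0,1,1]]'|grep -E "pos|contact";python3 -m inch '[[0,0,0,0,0,1,1],[0,0,0,0,0,1,1]]'|grep -E "pos|contact"
```

```text
position: [0.5321, -0.2162, 0.0693]
contact_force: [-0.3, -1.1, -4.0]
position: [0.5322, -0.2162, 0.0676]
contact_force: [0.0, 0.1, -2.8]
position: [0.5323, -0.2162, 0.0656]
contact_force: [-0.2, -0.2, -3.0]
```

```bash
python3 -m inch '[[0,0,0,0,0,1,1],[0,0,0,0,0,1,1]]'|grep -E "pos|contact"; python3 -m inch '[[0,0,0,0,0,1,1],[0,0,0,0,0,0,1]]'|grep -E "pos|contact"; python3 -m inch '[[0,0,0,0,0,1,1],[0,0,0,0,0,0,1]]'|grep -E "pos|contact"
```

```text
position: [0.5326, -0.2162, 0.0651]
contact_force: [-3.0, 1.4, 6.3]
position: [0.5327, -0.2163, 0.0651]
contact_force: [-3.8, 2.1, 6.7]
position: [0.5328, -0.2163, 0.0651]
contact_force: [-4.5, 2.2, 9.6]
```

The rim touches at reported z = 0.065, as predicted. I'll lift, take a baseline picture, then rap once.

```bash
cat > look.py <<'E'
import sys
from h import *
f=grab_frame("scene");s=env.sense()
if sys.argv[1]=="base": cv2.imwrite("pics/base.png",f[:,:,::-1])
else:
    b=load("pics/base.png");d=cv2.absdiff(f,b).max(2);d[:200]=0;m=(d>30).astype(np.uint8)*255
    print("diff below sleeve",cv2.countNonZero(m[256:300,270:330]),[ (a,r[0],r[1]) for a,r,_ in blobs(m,15)[:3]]); cv2.imwrite("pics/last.png",f[:,:,::-1])
print(s["clock"],s["position"],"F",s["contact_force"])
E
python3 -m inch '[[0,0,0,0,0,-30,1],[0,0,0,0,0,-30,1],[0,0,0,0,0,0,1],[0,0,0,0,0,0,1],[0,0,0,0,0,0,1]]'|grep -E "pos|contact"; python3 look.py base; python3 -m inch '[[0,0,0,0,0,30,1],[0,0,0,0,0,30,1],[0,0,0,0,0,5,1]]'|grep -E "pos|contact"; python3 -m inch '[[0,0,0,0,0,-25,1],[0,0,0,0,0,-40,1],[0,0,0,0,0,0,1],[0,0,0,0,0,0,1],[0,0,0,0,0,0,1]]'; python3 look.py r
```

```text
position: [0.5309, -0.2157, 0.1189]
contact_force: [-0.4, 0.6, -4.0]
24.35 [ 0.53080601 -0.21560833  0.11869808] F [ 0.28967477 -0.25059221 -3.48567404]
position: [0.5335, -0.2169, 0.0586]
contact_force: [-4.6, 3.1, 24.6]
clock: 25.15
position: [0.5307, -0.2155, 0.1185]
ee_rot: [-0.002, 0.02, 1.0, 0.002]
contact_force: [-0.1, -0.3, -4.5]
opening: 0.0285
gripper_force: 62.4
diff below sleeve 97 [(143.0, (297.4490661621094, 217.675048828125), (35.51220703125, 30.285301208496094)), (34.0, (301.54998779296875, 263.6500244140625), (5.375871658325195, 19.606117248535156)), (17.5, (297.0, 296.5), (3.0, 10.0))]
25.2 [ 0.53054273 -0.21545428  0.1183066 ] F [ 0.1340562  -0.10544531 -4.50438007]
```

```bash
python3 look.py base; python3 -m inch '[[0,0,0,0,0,30,1],[0,0,0,0,0,30,1],[0,0,0,0,0,4,1]]'|grep -E "pos|contact"; python3 -m inch '[[0,0,0,0,0,-24,1],[0,0,0,0,0,-40,1],[0,0,0,0,0,0,1],[0,0,0,0,0,0,1],[0,0,0,0,0,0,1]]'|grep -E "pos|contact"; python3 look.py r
```

```text
25.25 [ 0.5306995  -0.21554426  0.11854316] F [ 0.6151776  -0.39490108 -3.68813161]
position: [0.5318, -0.2149, 0.0555]
contact_force: [1.1, 1.9, 8.0]
position: [0.5308, -0.2156, 0.1189]
contact_force: [-0.2, 0.0, -4.0]
diff below sleeve 36 [(40.5, (297.20770263671875, 229.3384552001953), (29.272197723388672, 7.814188003540039))]
26.1 [ 0.53063573 -0.21552838  0.11861462] F [-0.6655181  -0.09624379 -4.34760564]
```

```bash
python3 look.py base; python3 -m inch '[[0,0,0,0,0,32,1],[0,0,0,0,0,32,1],[0,0,0,0,0,5,1]]'|grep -E "pos|contact"; python3 -m inch '[[0,0,0,0,0,-29,1],[0,0,0,0,0,-40,1],[0,0,0,0,0,0,1],[0,0,0,0,0,0,1],[0,0,0,0,0,0,1]]'|grep -E "pos|contact"; python3 look.py r
```

```text
26.15 [ 0.53074613 -0.21556118  0.11873805] F [-1.03762676  0.04486697 -4.28537684]
position: [0.5337, -0.2174, 0.0543]
contact_force: [-4.6, 1.1, 20.7]
position: [0.5306, -0.2155, 0.1187]
contact_force: [-0.7, 0.2, -4.6]
diff below sleeve 24 []
27.0 [ 0.53053821 -0.21546391  0.11839471] F [-1.11076102 -0.45575092 -3.92132284]
```

```bash
python3 look.py base; python3 -m inch '[[0,0,0,0,0,35,1]]'|grep -E "pos"; python3 -c "
from h import *
print(env.sense()['qd'])"; python3 -m inch '[[0,0,0,0,0,35,1]]'|grep -E "pos|contact"; python3 -m inch '[[0,0,0,0,0,-30,1],[0,0,0,0,0,-40,1],[0,0,0,0,0,0,1],[0,0,0,0,0,0,1],[0,0,0,0,0,0,1]]'|grep -E "pos|contact"; python3 look.py r
```

```text
27.05 [ 0.53065738 -0.2155413   0.11853774] F [-0.73622234 -0.41186192 -4.62388015]
position: [0.5354, -0.2179, 0.0904]
[ 6.43994596e-04  2.43587722e-01  5.37143674e-01  1.92223030e-03
 -7.23631547e-01  6.98315756e-04]
position: [0.5329, -0.2166, 0.0533]
contact_force: [-51.2, 21.4, 198.9]
position: [0.5308, -0.2156, 0.1189]
contact_force: [-0.6, -0.5, -3.4]
diff below sleeve 485 [(435.5, (296.5, 279.5), (36.68242263793945, 19.606122970581055))]
27.8 [ 0.53066688 -0.21551999  0.11861554] F [ 0.01745284  0.7096562  -2.99063595]
```

The bush is out: there is a new blob at scene (296,280) under the raised sleeve. I'll go straight up and look.

```bash
python3 -m inch '[[0,0,0,0,0,-25,1],[0,0,0,0,0,-45,1],[0,0,0,0,0,-45,1],[0,0,0,0,0,-45,1],[0,0,0,0,0,-22,1],[0,0,0,0,0,0,1]]'|grep -E "pos|contact"; python3 - <<'E'
from h import *
f=grab_frame("scene");g=grab_frame("top");cv2.imwrite("pics/b0.png",f[:,:,::-1])
cv2.imwrite("pics/b1.png",np.hstack([cv2.resize(f[170:310,225:365],(560,560),interpolation=2),cv2.resize(f[140:220,160:220],(240,320)).repeat(1,0)[:0].reshape(0,240,3) if 0 else np.vstack([cv2.resize(g[165:245,290:350],(240,320),interpolation=2),np.zeros((240,240,3),np.uint8)])])[:,:,::-1])
delta(np.array([.44,.133,.30]),frame((0,0,-1),(.036,.999,0)))
E
```

```text
position: [0.5333, -0.2173, 0.3068]
contact_force: [-0.3, 0.2, -3.0]
turn deg [ 0.2 -0.2 -0.3] | shift mm old axes [106.1 345.5   2.7] new axes [104.4 346.    1.1]
```

View pics/b1.png

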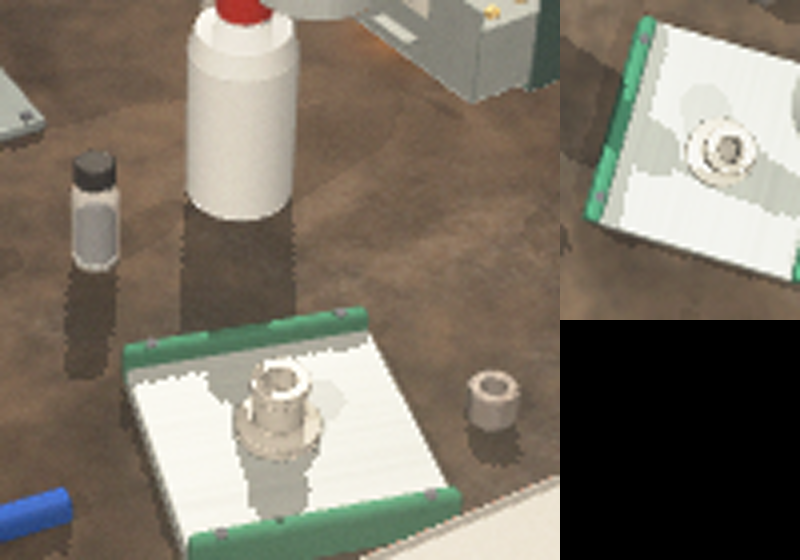

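The bush stands on its wide flange near the middle of the tray (crop (278,410)), and the nut lies on the bench at crop (493,400). The vial and bottle have not moved. Next I carry the empty sleeve back.

```bash
python3 -m inch '[[0,0,0,11,35,0,1],[0,0,0,11,35,0,1],[0,0,0,11,35,0,1],[0,0,0,11,35,0,1],[0,0,0,11,35,0,1],[0,0,0,11,35,0,1],[0,0,0,11,35,0,1],[0,0,0,11,35,0,1],[0,0,0,9,35,0,1],[0,0,0,9,31,0,1]]'|grep -E "pos|contact"; python3 -m inch '[[0,0,0,0,0,40,1],[0,0,0,0,0,40,1],[0,0,0,0,0,20,1],[0,-8,0,0,0,0,1],[0,-8,0,0,0,0,1],[0,-8,0,0,0,0,1],[0,-8,0,0,0,0,1],[0,-8,0,0,0,0,1],[0,0,0,0,0,0,1],[0,0,0,0,0,0,1]]'; python3 - <<'E'
from h import *
q=np.array([.346,.019,.938,-.005]);R=Ro.from_quat(q[[1,2,3,0]]);z=R.apply([0,0,1]);h=np.array([.4898,.131,.0697])+.011*z
delta(h-.1*z,R);delta(h,R);print(env.sense()["joints"])
E
```

```text
position: [0.4386, 0.1347, 0.3001]
contact_force: [1.8, 0.2, -2.9]
clock: 30.5
position: [0.4386, 0.1334, 0.2003]
ee_rot: [0.339, 0.019, 0.941, -0.007]
contact_force: [-0.1, -0.1, -2.2]
opening: 0.0285
gripper_force: 62.4
turn deg [-0.2 -0.9  0.1] | shift mm old axes [45.2 -0.6 44.3] new axes [45.9 -0.9 43.6]
turn deg [-0.2 -0.9  0.1] | shift mm old axes [ 43.6  -0.3 144.3] new axes [ 45.9  -0.9 143.6]
[ 0.36651807 -0.61150556  2.07551217 -0.29511494  1.04738099 -1.09985995]
```

```bash
python3 -m inch '[[0,-0.9,0,22,-0.5,20,1],[0,0,0,22,-0.5,24,1],[0,0,0,0,0,0,1],[0,0,0,0,0,0,1]]'|grep -E "pos|contact"; python3 - <<'E'
from h import *
q=np.array([.346,.019,.938,-.005]);R=Ro.from_quat(q[[1,2,3,0]]);z=R.apply([0,0,1]);h=np.array([.4898,.131,.0697])+.011*z
delta(h,R)
s=grab_frame("scene");t=grab_frame("top")
e=[blobs(mask(im,(15,120,100),(32,255,255),roi))[:1] for im,roi in((s,(130,100,260,220)),(t,(140,170,240,280)))]
print([(x[0][0],x[0][1]) for x in e if x])
E
```

```text
position: [0.4371, 0.1329, 0.1438]
contact_force: [0.5, 1.3, -2.1]
turn deg [-0.2  0.4 -0.1] | shift mm old axes [  8.8   0.2 101.5] new axes [ 8.000e+00 -1.000e-01  1.016e+02]
[(52.0, ((164.96923828125, 137.2538604736328), (24.996152877807617, 5.525465488433838), 37.87498474121094)), (368.5, ((169.40646362304688, 258.76727294921875), (17.319799423217773, 31.0057430267334), 19.290042877197266))]
```

```bash
python3 -m inch '[[0,0,0,6,0,20,1],[0,0,0,0,0,25,1],[0,0,0,0,0,20,1],[0,0,0,0,0,5,1],[0,0,0,0,0,0,1]]'|grep -E "pos|contact"; python3 - <<'E'
from h import *
q=np.array([.346,.019,.938,-.005]);R=Ro.from_quat(q[[1,2,3,0]]);z=R.apply([0,0,1]);h=np.array([.4898,.131,.0697])+.011*z
delta(h,R)
E
```

```text
position: [0.4782, 0.1313, 0.0871]
contact_force: [-0.4, 0.2, -3.4]
turn deg [-0.2  0.5 -0.1] | shift mm old axes [ 2.8  0.1 31.8] new axes [ 2.5  0.  31.8]
```

```bash
python3 -m inch '[[0,0.4,0,1,0,10,1],[0,0,0,0,0,10,1],[0,0,0,0,0,5,1],[0,0,0,0,0,0,1]]'|grep -E "pos|contact"; python3 -m inch '[[0,0,0,0,0,2,1],[0,0,0,0,0,2,1],[0,0,0,0,0,0,1]]'|grep -E "pos|contact"; python3 -m inch '[[0,0,0,0.5,0,2,1],[0,0,0,0,0,1,1],[0,0,0,0,0,0,1]]'|grep -E "pos|contact"; python3 - <<'E'
from h import *
q=np.array([.346,.019,.938,-.005]);R=Ro.from_quat(q[[1,2,3,0]]);z=R.apply([0,0,1]);h=np.array([.4898,.131,.0697])+.011*z
delta(h,R);print(R.inv().apply(env.sense()["contact_force"]))
E
```

```text
position: [0.4929, 0.1309, 0.0659]
contact_force: [0.6, 1.9, -3.0]
position: [0.4952, 0.1308, 0.0632]
contact_force: [1.8, 1.2, -3.3]
position: [0.4969, 0.1308, 0.062]
contact_force: [-9.4, -0.1, 8.0]
turn deg [-0.1  0.1 -0. ] | shift mm old axes [ 0.4 -0.   0.5] new axes [ 0.4 -0.   0.5]
[  1.99137472  -0.45647365 -12.18897374]
```

The foot stop is felt within 0.5 mm of home. I'll release and back off along the axis.

```bash
python3 -m inch '[[0,0,0,0,0,0,-0.2],[0,0,0,0,0,0,-0.2],[0,0,0,0,0,0,-0.2],[0,0,0,0,0,-15,-0.2],[0,0,0,0,0,-30,-0.2],[0,0,0,0,0,-35,-0.2],[0,0,0,0,0,-20,-0.2],[0,0,0,0,0,0,-0.2],[0,0,0,0,0,0,-0.2]]'; python3 - <<'E'
from h import *
a=[load("pics/scene0.png"),load("pics/top0.png")];b=[grab_frame("scene"),grab_frame("top")]
cv2.imwrite("pics/e0.png",b[0][:,:,::-1]);cv2.imwrite("pics/e1.png",b[1][:,:,::-1])
for x in(a,b):
    print([(q[0],np.round(q[1][0],1),np.round(q[1][1],1)) for im,roi in((x[0],(165,150,215,200)),(x[1],(160,180,215,250))) for q in blobs(mask(im,(15,120,100),(32,255,255),roi))[:1]])
d=cv2.absdiff(a[0],b[0]).max(2)[170:235,175:240];print("scene cup diff",(d>35).sum())
E
```

```text
clock: 33.4
position: [0.4318, 0.1332, 0.1364]
ee_rot: [0.347, 0.019, 0.938, -0.006]
contact_force: [0.5, 0.2, -1.2]
opening: 0.0514
gripper_force: 0.0
[(313.0, array([190. , 167.5]), array([24.7, 17.7])), (352.0, array([182.5, 229. ]), array([26., 19.]))]
[(314.5, array([190.5, 167.6]), array([25.5, 17.6])), (355.0, array([182.5, 229. ]), array([26., 19.]))]
scene cup diff 64
```

```bash
python3 - <<'E'
from h import *
a=load("pics/scene0.png");b=load("pics/b0.png");e=load("pics/e0.png")
for n,(x0,y0,x1,y1) in dict(vialW=(195,218,213,252),vialB=(240,205,258,240),bottle=(268,150,302,225)).items():
    print(n,(cv2.absdiff(a,e).max(2)[y0:y1,x0:x1]>40).sum())
print("bush/nut",(cv2.absdiff(b,e).max(2)[240:310,255:365]>40).sum(), env.sense()["contact_force"])
env.finish_job()
E
```

```text
vialW 0
vialB 0
bottle 3
bush/nut 0 [0.28168603 0.8685161  0.31381814]
the job is handed in; nothing more can be done
```

The job is handed in at about 33.5 s. The nut is on the bench, the bush stands on its wide flange on the tray, the empty sleeve is back home in its cradle, and the bottle and vials have not moved. However, the final rap gave one wrist-force reading of about 199 N, above the 120 N limit, so the run may be judged a failure on that.

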